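# Nudge the loupe lens into its cell

### The arm

A 6-joint arm with a two-finger parallel gripper is mounted at the origin on a cart in front of the work surface, level with it; the furniture and walls round the work are solid. World frame = base frame: x ahead of the robot, y to its left, z up, the work surface at z = 0. Lengths are in mm, angles in rad, forces in N, time in s.
With the tool pointing down it reaches from about 400 to 925 mm from the base axis. Payload 12.5 kg.
Tool frame: the origin (TCP) lies midway between the tips of the shut fingers; the grasp point (between the pads) lies 19 mm behind it; z points along the fingers, y is the line along which they close (so a half turn about z gives the same grasp; the last joint's range is limited). The gripper opens to 95 mm and grips with 3 to 60 N. Pads are 20 mm wide; open, the fingers measure 119 mm over their backs; the gripper's body (75 mm by 180 mm) begins 59 mm behind the grasp point.
Start: joints at [-1.335, 0.491, 1.559, -0, 1.092, -0.106], TCP at [209.513, -588.856, 214.661] pointing down, gripper open.
Joint ranges: [-3.1, 3.1], [-0.84, 2.19], [0.05, 2.79], [-1.13, 4.28], [0.06, 2.93], [-2.69, 2.69]. Speed limits (rad/s): [2.22, 2.22, 2.79, 3.14, 3.14, 3.14].

### API

Orientations are given as [roll, pitch, yaw] about the fixed x, y, z axes, in that order (R = Rz(yaw) Ry(pitch) Rx(roll)).
In Python, from cell import state, viewer, env, models gives the robot as it stands. The module is installed in compiled form; this text tells all that it offers.
- The arm moves only by the tool arm_command, never from a script. Its argument "rows" is a list of rows, each a list of 2 entries, a list of its own where there are three numbers: the shift along the tool's x, y, z normalised to -1 to 1, where 1 is 0.25 m, then the turn about the tool's z normalised to -1 to 1, where 1 is pi rad. A call has exactly 5 rows; each row shifts and turns the commanded pose from where the row before left it, along the tool's axes as they then stand; what a row does not reach is not made up. A row lasts 1/10 s, in which the tool goes at most 50 mm and 8.59 degrees, less where a joint would pass 70% of its speed; a pose out of reach is approached as far as the arm can. A call with a number of a shift or a turn outside -1 to 1 is refused whole. A call with a gripper value outside its range is refused whole. "claw" is the opening, from 0 (shut) to 1 (fully open), set as the call begins (left out, the last holds). The fingers move at their own pace and stop on an object; the grip force is fixed at half the most. Time passes only in rows, so rows that do not move let the fingers close, or fill a call up. It gives the time, the measured TCP pose, the force, the opening and the grip force at its end, in the units of the state.
- state(): the state, without advancing time (a new reading comes with each control period).
- viewer.read_camera(name): name is "side" or "top"; returns (picture, depth): 400x640x3 uint8, red, green, blue; 400x640 float32, mm along the optical axis (not along the pixel's ray), 0 where there is no reading.
- viewer.get_calibration(name): a dict with "camera_matrix" (3x3 intrinsics, pixels), "dist_coeffs" ([k1, k2, p1, p2, k3] as OpenCV has them; the pictures are not rectified), "world_to_cam" (4x4, takes a point from world to camera coordinates). Camera axes: x right, y up, looking along -z (the intrinsics and any distortion apply to the point x, -y, -z); pixel columns grow to the right and rows downward; lengths in mm; the calibration is good to about 2 mm. A picture is of the moment at which its call begins. get_calibration takes no time and is no camera call.
- env.job_done(): hands the job in; it is judged then, once.
Trained networks look in the newest picture that a camera, given by its name, has taken for a name from the list of things; names that differ only in an ending like _2 or _b are one class to them, and where a whole thing is asked for, a point or a joint stands for the part that bears it (a point fixed in the world has none). Each returns a list of dicts, best first, with "confidence" (0 to 1); they miss things now and then, are a little off and sometimes report something else, mostly with a low value. They report only what shows in the picture. A call takes as long as a camera call. They do not tell look-alikes from the thing itself.
- models.search_frame(camera, label): "position" ([x, y, z] in mm, in world coordinates, good to about 4 mm: the middle of the surface that is visible of it).
- models.mark_of(camera, label): "position" ([x, y, z] in mm, in world coordinates, good to about 4 mm: a listed point, or the origin of a listed thing).
The state is a dict: "t": time; "joints": joint angles; "qvel": joint speeds; "tau": joint torques, N m; "eef_pos": TCP position; "tcp_rot": TCP orientation; "ft_force": force on the tool from outside, world axes, zero at the start; "moment": the same for the moment, N m; "opening": opening from 0.0 (shut) to 1.0 (fully open); "grip_force": force on a finger pad.
Only numpy, scipy, OpenCV 4.12 (cv2) and the standard library are available. Lean on these libraries where they do the work, as an engineer would, in place of code of your own. Each camera call takes 0.05 s, during which the arm holds its last target. There are 200 camera calls.

### The job

Using only touches of the fingertips or the outside of the fingers, push the loose lens gently across the top of the wooden lens stand until it drops over the edge into the round recess and lies flat and flush; then push the brass keeper round by its upright pin until it stops over the lens. Never take the lens or the pin between the fingers, do not lift or carry anything or press hard on the lens, and leave the eraser, the match box and the stamp beside the stand where they are.

Things in the scene. Friction and masses are not known exactly. Their poses are not given: they have to be found in the camera images.
- stand: Dark wooden lens stand, fixed: a flat board 110 mm (own x) by 210 mm (own y), its flat top 24 mm above the desk, no lips. Origin: under its centre, on the desk; z up. In its frame the round recess is centred at x = 0, y = -40 mm and the keeper's pivot screw at x = +40, y = -85 mm (head 7 mm above the top).
- cell (a point): Centre of the floor of the round recess in the stand. The recess is 55 mm across and 10 mm deep (its floor 14 mm above the desk, with a 20 mm see-through hole in the middle). Axes as the stand's.
- lens: Loose lens, 0.05 to 0.1 kg: clear glass in an aluminium ring, a disc 50 mm across and 10 mm thick, at the start lying flat on top of the stand, on the +y side of the recess. Origin: centre of its underside; z up. Seated in the recess its top is level with the stand's top, and its origin within 5 mm of point cell.
- keeper (a joint): Brass keeper in rad, a leaf 10 mm wide, 3 mm thick, 2.5 mm above the stand's top, turning on its upright pivot screw, 48 mm from pivot to pin. 0 = closed at its stop: leaf points from the pivot to the recess centre, end over the lens. Grows as it opens, counter-clockwise from above (to the stand's -y end), to 1.6. Starts open, stays by slight friction (0.5 N at the pin).
- keeper_pin (a point): Foot of the upright steel pin at the free end of the keeper, on the leaf's upper side, 5.5 mm above the stand's top. The pin is 10 mm thick (12 mm at the head) and stands 20 mm up from here.
- eraser: Eraser 19x42x12 mm lying on the desk by the -x side of the stand. Bystander. Origin: centre of its underside.
- match_box: Small flat match box 30x46x15 mm lying on the desk by the -x side of the stand. Bystander. Origin: centre of its underside.
- round_stamp: Turned wooden stamp 35 mm across, 67 mm tall, standing on the desk by the +x side of the stand. Bystander. Origin: centre of its underside.
Things that resemble listed ones, but are neither listed nor needed, are in the scene too. Leave any pink or red look-alike of the lens alone.

How it is judged:
By the outcome, as a careful person would: the job done as asked, in the order asked, and still so for the second after the job is handed in, with the robot touching nothing.
It also fails if it takes over 45 s, if anything falls off the work surface, if the arm or the gripper's body presses on something with over 40 N, if the wrist force passes 120 N, or if a joint passes its speed limit or range.

## Working session

There is one attempt and no reset: what is moved stays moved. The work goes in short steps, Python scripts to look and compute and a tool call to move; the robot and the scene stay as the last step left them, time stands still between calls to the robot, and variables do not carry over. Pictures are saved under pics/ and viewed, at most 10 in all, crops included, and the job is handed in when it is done.

Besides the shell and the picture viewer there is one more tool, called after ">>>" by a JSON object that holds its "op" and its "data", one argument or row to a line. arm_command: Moves the arm, as the interface text tells. Scaled input: -1 to 1 covers 0.25 m each way for a shift and pi rad each way for a turn. Its arguments: {"type":"object","properties":{"rows":{"type":"array","items":{"type":"array"}},"claw":{"type":"number"}},"required":["rows"]}

```bash
mkdir -p pics; cat > h.py <<'E'
import numpy as np, cv2
from cell import state, viewer, env, models
def grab(cam,name=None):
    im,d=viewer.read_camera(cam)
    if name: cv2.imwrite(f'pics/{name}.png',im[:,:,::-1])
    return im,d
def ray(cam,uv):
    c=viewer.get_calibration(cam);K=np.array(c['camera_matrix'],float);T=np.array(c['world_to_cam'],float)
    p=cv2.undistortPoints(np.array(uv,float).reshape(-1,1,2),K,np.array(c['dist_coeffs'],float)).reshape(-1,2)
    d=np.c_[p[:,0],-p[:,1],-np.ones(len(p))]
    return T[:3,:3].T@(-T[:3,3]), d@T[:3,:3], d
def on_z(cam,uv,z):
    o,d,_=ray(cam,uv); return o+d*((z-o[2])/d[:,2])[:,None]
def at_depth(cam,uv,dep):
    o,d,_=ray(cam,uv); return o+d*np.asarray(dep,float).reshape(-1,1)
def proj(cam,P):
    c=viewer.get_calibration(cam);T=np.array(c['world_to_cam'],float)
    q=np.atleast_2d(P)@T[:3,:3].T+T[:3,3]; q=q*[1,-1,-1]
    return cv2.projectPoints(q,np.zeros(3),np.zeros(3),np.array(c['camera_matrix'],float),np.array(c['dist_coeffs'],float))[0].reshape(-1,2)
E
python3 - <<'E'
from h import *
np.set_printoptions(precision=1,suppress=True)
a,d=grab('top','t0'); b,_=grab('side','s0')
cv2.imwrite('pics/both0.png',cv2.resize(np.vstack([a,b]),(480,600))[:,:,::-1])
for cam in('top','side'):
  for l in('stand','cell','lens','keeper_pin','round_stamp','eraser','match_box'):
    print(cam,l,[(np.array(x['position']),round(x['confidence'],2)) for x in models.mark_of(cam,l)[:4]])
print(state())
E
```

```text
top stand [(array([ 515.3, -111.2,   -1.4]), 0.64)]
top cell [(array([ 511.5, -147.9,   13.1]), 0.72)]
top lens [(array([524.8, -57.2,  22.5]), 0.89), (array([649.1,  -2.7,  -0.9]), 0.89)]
top keeper_pin [(array([ 496.4, -209.2,   27.7]), 0.76)]
top round_stamp [(array([ 602.7, -117.7,    1.8]), 0.57)]
top eraser [(array([412.6, -66.8,  -2.1]), 0.72), (array([ 499.1, -207.2,   27.8]), 0.22)]
top match_box [(array([ 407.3, -153.5,    3.7]), 0.9)]
side stand [(array([ 513.9, -112.3,   -2.2]), 0.67)]
side cell [(array([ 509.2, -147.1,   12.6]), 0.89)]
side lens [(array([530.6,  64.2,  -2.5]), 0.97), (array([648.9,  -2. ,  -1.8]), 0.94), (array([529.9, -59.7,  22.8]), 0.69)]
side keeper_pin [(array([ 496.2, -209.8,   25.7]), 0.7), (array([ 512.2, -110.1,    0.3]), 0.61)]
side round_stamp [(array([ 599.9, -121.2,   -2. ]), 0.59), (array([529.1, -59.1,  23.4]), 0.59)]
side eraser [(array([416.4, -67.4,   1.4]), 0.69)]
side match_box [(array([ 404.7, -155.7,   -0.1]), 0.71)]
{'t': 0.8, 'joints': array([-1.3,  0.5,  1.6,  0. ,  1.1, -0.1]), 'qvel': array([-0.,  0.,  0., -0., -0.,  0.]), 'tau': array([ -0. , -61.2, -25.8,   0.1,   0. ,   0. ]), 'eef_pos': array([ 209.5, -588.8,  214.7]), 'tcp_rot': array([ 3.1, -0. ,  0.3]), 'ft_force': array([-0.8, -0.3, -0.2]), 'moment': array([-0., -0.,  0.]), 'grip_force': 0.0, 'opening': 1.0010063539066}
```

View pics/t0.png

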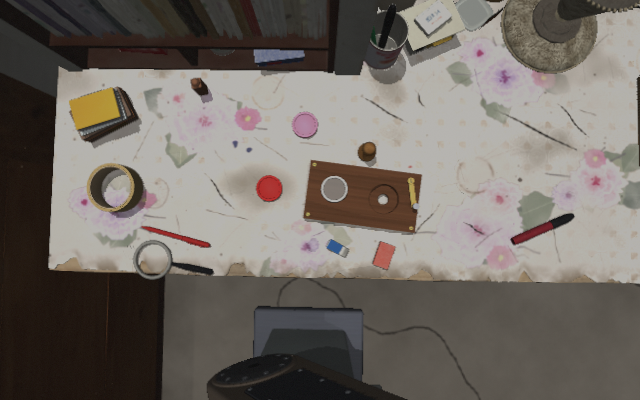

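View pics/s0.png

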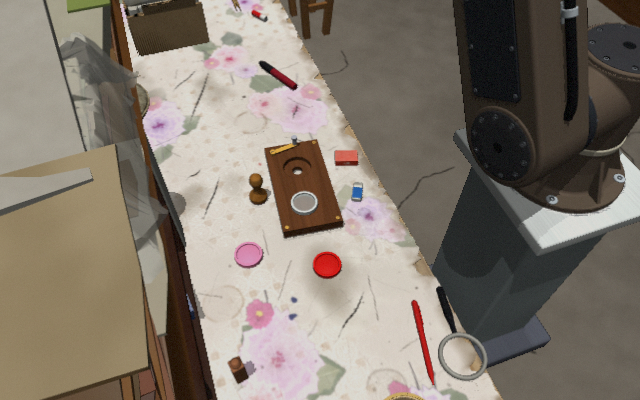

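The two lens-like discs on the desk, red at top (269,188) and pink at (305,124), are look-alikes. The clear lens in a grey ring is at top (334,189), on the stand on the +y side of the recess (383,199), so I choose that one. The keeper is at (412,193). I'll refine these and check them in one crop.

```bash
python3 - <<'E'
from h import *
np.set_printoptions(precision=1,suppress=True)
im,d=grab('top')
hsv=cv2.cvtColor(im,cv2.COLOR_RGB2HSV)
m=((hsv[:,:,2]<130)&(hsv[:,:,1]>60)).astype(np.uint8); m[:150]=0;m[245:]=0;m[:,:295]=0;m[:,430:]=0
m=cv2.morphologyEx(m,cv2.MORPH_CLOSE,np.ones((9,9)))
cs,_=cv2.findContours(m,cv2.RETR_EXTERNAL,cv2.CHAIN_APPROX_NONE)
c=max(cs,key=cv2.contourArea).reshape(-1,2)
P=on_z('top',c,24)[:,:2]
r=cv2.minAreaRect(P.astype(np.float32)); print('rect',r)
s=cv2.resize(im[150:245,295:435],None,fx=5,fy=5,interpolation=cv2.INTER_CUBIC)
g=cv2.cvtColor(s,cv2.COLOR_RGB2GRAY)
for rr in((55,80),):
  print('circ',[(x[:2]/5+[295,150],x[2]/5,on_z('top',[x[:2]/5+[295,150]],34)[0]) for x in cv2.HoughCircles(g,cv2.HOUGH_GRADIENT,1,100,param1=80,param2=20,minRadius=rr[0],maxRadius=rr[1])[0][:4]])
cv2.imwrite('pics/c0.png',s[:,:,::-1])
for n,p in(('pinfoot',[496.3,-209.5,29.5]),('stand',[514.5,-111.7,24])): print(n,proj('top',p),proj('side',p))
for u,v in((334,189),(350,175),(315,215),(383,215),(418,193),(416,205),(300,230)): print(u,v,at_depth('top',[[u,v]],d[v,u]))
E
```

```text
rect ((531.45556640625, -114.77588653564453), (208.67733764648438, 143.5708465576172), 83.65921020507812)
circ [(array([334.1, 189.1]), np.float32(13.38), array([525.7, -60. ,  34. ]))]
pinfoot [[414.4 206.8]] [[294.7 143.3]]
stand [[361.6 196. ]] [[301.3 182.4]]
334 189 [[526.2 -59.9  29.1]]
350 175 [[553.4 -89.4  23.4]]
315 215 [[477.2 -25.6  22.9]]
383 215 [[ 479.9 -152.2   24.6]]
418 193 [[ 522.4 -217.1   23.2]]
416 205 [[ 499.1 -208.3   50.9]]
300 230 [[447.9   2.8  -1.2]]
```

View pics/c0.png

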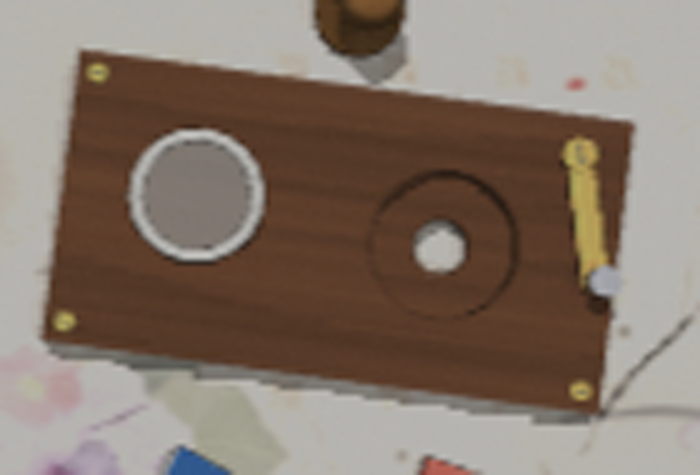

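The crop confirms it: grey-ringed lens at (197,195), recess at (444,245), keeper pivot at (581,153), pin head at (604,280), and stand corners at (80,50), (634,123), (598,410) and (42,340).

```bash
python3 - <<'E'
from h import *
np.set_printoptions(precision=1,suppress=True)
f=lambda u,v,z:on_z('top',[[u/5+295-.4,v/5+150-.4]],z)[0][:2]
C=np.array([f(80,50,24),f(634,123,24),f(598,410,24),f(42,340,24)])
# stand coords: TL=+x,+y ; TR=+x,-y ; BR=-x,-y ; BL=-x,+y
S=np.array([[55,105],[55,-105],[-55,-105],[-55,105.]])
c=C.mean(0);U,_,V=np.linalg.svd(S.T@(C-c));R=(U@V).T
print('corners',C,'center',c,'yaw',np.degrees(np.arctan2(R[1,0],R[0,0])),'res',(C-c)-S@R.T)
for n,p in dict(lens=f(197,195,34),recess=f(444,245,24),hole=f(440,247,14),pivot=f(581,153,31),pin=f(604,280,49.5)).items(): print(n,p,'stand',(p-c)@R)
print('cell world',c+R@[0,-40],'pivot',c+R@[40,-85],'stampstand',(np.array([601,-119])-c)@R,'eraser',(np.array([414.5,-67])-c)@R,'mb',(np.array([406,-154.5])-c)@R)
print(state()['joints'],state()['tcp_rot'],state()['eef_pos'])
E
```

```text
corners [[ 580.8  -15. ]
 [ 557.7 -223. ]
 [ 450.3 -210.8]
 [ 471.8   -3.3]] center [ 515.2 -113. ] yaw -6.163449987038825 res [[-0.4 -0.5]
 [-0.9  0.4]
 [ 1.1  0.7]
 [ 0.1 -0.6]]
lens [526.7 -59.7] stand [ 5.7 54.2]
recess [ 510.5 -152.5] stand [ -0.4 -39.8]
hole [ 510.1 -152.3] stand [ -0.8 -39.6]
pivot [ 545.5 -202. ] stand [ 39.7 -85.2]
pin [ 498.1 -207.5] stand [ -6.9 -95.7]
cell world [ 510.9 -152.8] pivot [ 545.8 -201.8] stampstand [86.   3.3] eraser [-105.   35.] mb [-104.1  -53. ]
[-1.3  0.5  1.6  0.   1.1 -0.1] [3.1 0.  0.3] [ 209.5 -588.9  214.7]
```

```bash
cat >> h.py <<'E'
c=np.array([515.2,-113.]);Y=np.radians(-6.16);R=np.array([[np.cos(Y),-np.sin(Y)],[np.sin(Y),np.cos(Y)]])
def w(x,y): return c+R@[x,y]
def rel(x,y,z):
    "shift in tool axes (tool down, current yaw) in units, to reach stand-frame x,y at height z"
    s=state(); p=s['eef_pos']; yaw=s['tcp_rot'][2]; d=w(x,y)-p[:2]
    a=np.array([np.cos(yaw),np.sin(yaw)]); b=np.array([np.sin(yaw),-np.cos(yaw)])
    return np.array([d@a,d@b,p[2]-z])/250, (Y-yaw)/-np.pi
def where():
    s=state(); return 't',round(s['t'],2),'stand',((s['eef_pos'][:2]-c)@R).round(1),'z',round(s['eef_pos'][2],1),'yaw',round(s['tcp_rot'][2]-Y,4),'F',s['ft_force'].round(1),'op',round(s['opening'],2)
E
python3 -c "
from h import *
s=state();print(s['tcp_rot'],rel(4,112,215),where())"
```

```text
[3.14143315e+00 7.70094505e-06 3.41782901e-01] (array([ 1.99894442e+00, -1.78011564e+00, -1.20765886e-03]), np.float64(0.1430150985708928)) ('t', 0.85, 'stand', array([-252.8, -505.9]), 'z', np.float64(214.7), 'yaw', np.float64(0.4493), 'F', array([-0.9,  0.3,  0.7]), 'op', 1.0)
```

>>> {"op": "arm_command", "data": {
  "rows": [
    [[0,0,0],0.04],
    [[0,0,0],0.04],
    [[0,0,0],0.04],
    [[0,0,0],0],
    [[0,0,0],0]
  ],
  "claw": 0
}}

```text
t: 1.35
eef_pos: [209.5, -588.8, 214.7]
tcp_rot: [3.142, -0.0, -0.032]
ft_force: [0.2, 0.9, 1.0]
opening: 0.636
grip_force: 0.0
```

```bash
python3 -c "
from h import *
print(rel(4,112,215),where())"
```

```text
(array([ 1.21206039e+00, -2.38641185e+00, -1.39538419e-03]), np.float64(0.024182569494734987)) ('t', 1.35, 'stand', array([-252.9, -505.9]), 'z', np.float64(214.7), 'yaw', np.float64(0.076), 'F', array([0.2, 0.9, 1. ]), 'op', 0.64)
```

>>> {"op": "arm_command", "data": {
  "rows": [
    [[0,0,0],0.0242],
    [[0.07,-0.165,0],0],
    [[0.07,-0.165,0],0],
    [[0.07,-0.165,0],0],
    [[0.07,-0.165,0],0]
  ]
}}

```text
t: 1.85
eef_pos: [297.9, -431.1, 214.7]
tcp_rot: [3.141, -0.0, -0.108]
ft_force: [0.8, -0.6, 0.0]
opening: 0.211
grip_force: 0.0
```

>>> {"op": "arm_command", "data": {
  "rows": [
    [[0.07,-0.165,0],0],
    [[0.07,-0.165,0],0],
    [[0.07,-0.165,0],0],
    [[0.07,-0.165,0],0],
    [[0.07,-0.165,0],0]
  ]
}}

```text
t: 2.35
eef_pos: [407.9, -235.8, 214.9]
tcp_rot: [3.141, -0.001, -0.108]
ft_force: [1.3, -0.1, -0.9]
opening: 0.003
grip_force: 0.0
```

>>> {"op": "arm_command", "data": {
  "rows": [
    [[0.07,-0.165,0],0],
    [[0.07,-0.165,0],0],
    [[0.07,-0.165,0],0],
    [[0.07,-0.165,0],0],
    [[0,0,0],0]
  ]
}}

```text
t: 2.85
eef_pos: [496.8, -77.4, 214.7]
tcp_rot: [-3.141, -0.001, -0.103]
ft_force: [-0.0, -0.4, -0.1]
opening: 0.002
grip_force: 0.0
```

```bash
python3 -c "
from h import *
print(rel(4,112,60),where())"
```

```text
(array([ 0.1058521 , -0.31398465,  0.61875902]), np.float64(0.001310013382498175)) ('t', 2.85, 'stand', array([-22.1,  33.4]), 'z', np.float64(214.7), 'yaw', np.float64(0.0041), 'F', array([-0. , -0.4, -0.1]), 'op', 0.0)
```

>>> {"op": "arm_command", "data": {
  "rows": [
    [[0.06,-0.157,0],0.0013],
    [[0.064,-0.157,0],0],
    [[0,0,0.18],0],
    [[0,0,0.18],0],
    [[0,0,0.12],0]
  ]
}}

```text
t: 3.35
eef_pos: [533.9, -6.7, 92.3]
tcp_rot: [3.141, 0.002, -0.112]
ft_force: [0.5, -0.7, -0.2]
opening: 0.008
grip_force: 0.0
```

```bash
python3 -c "
from h import *
print(rel(9,106,28),where())"
```

```text
(array([0.00736097, 0.00674906, 0.2573201 ]), np.float64(-0.0013511819623780168)) ('t', 3.35, 'stand', array([  7.2, 107.7]), 'z', np.float64(92.3), 'yaw', np.float64(-0.0042), 'F', array([ 0.5, -0.7, -0.2]), 'op', 0.01)
```

>>> {"op": "arm_command", "data": {
  "rows": [
    [[0.007,0,0.1],-0.0013],
    [[0,0,0.1],0],
    [[0,0,0.04],0],
    [[0,0,0.014],0],
    [[0,0,0],0]
  ]
}}

```text
t: 3.85
eef_pos: [536.7, -7.1, 31.5]
tcp_rot: [3.141, -0.0, -0.111]
ft_force: [0.4, -0.3, -0.6]
opening: 0.003
grip_force: 0.0
```

```bash
python3 -c "
from h import *
print(rel(7.5,94,28),where())
im,_=grab('side'); s=cv2.resize(im[110:250,230:370],None,fx=4,fy=4,interpolation=cv2.INTER_CUBIC); cv2.imwrite('pics/s1.png',s[:,:,::-1])"
```

```text
(array([-0.00996176,  0.05429961,  0.01394581]), np.float64(-0.0009668899295113681)) ('t', 3.85, 'stand', array([ 10. , 107.6]), 'z', np.float64(31.5), 'yaw', np.float64(-0.003), 'F', array([ 0.4, -0.3, -0.6]), 'op', 0.0)
```

View pics/s1.png

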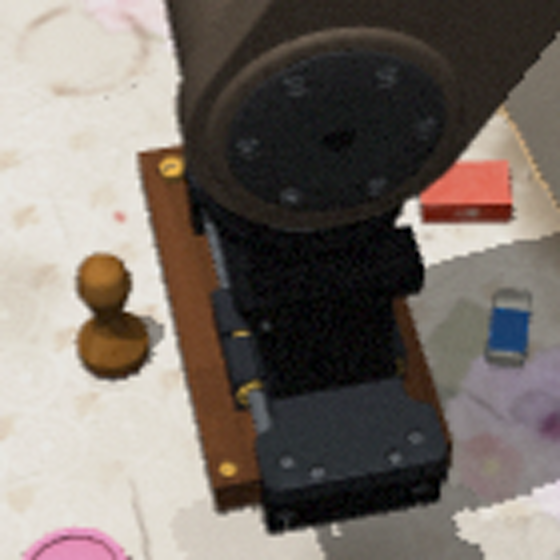

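The gripper stands at the +y end of the stand and hides the lens, about (330,430) in this crop. The fingers are clear of everything, so I'll begin the gentle push.

>>> {"op": "arm_command", "data": {
  "rows": [
    [[-0.008,0.01,0.012],-0.001],
    [[0,0.02,0],0],
    [[0,0.02,0],0],
    [[0,0.01,0],0],
    [[0,0.01,0],0]
  ]
}}

```text
t: 4.4
eef_pos: [532.7, -24.5, 28.3]
tcp_rot: [3.141, -0.0, -0.108]
ft_force: [-0.2, -0.0, -0.7]
opening: 0.004
grip_force: 0.0
```

```bash
python3 -c "
from h import *
print(rel(3.5,30,28),where())"
```

```text
(array([-0.01754545,  0.23953318,  0.00112956]), np.float64(-0.00029038311011909555)) ('t', 4.4, 'stand', array([ 7.9, 89.9]), 'z', np.float64(28.3), 'yaw', np.float64(-0.0009), 'F', array([-0.2, -0. , -0.7]), 'op', 0.0)
```

>>> {"op": "arm_command", "data": {
  "rows": [
    [[-0.0015,0.02,0],0],
    [[-0.0015,0.02,0],0],
    [[-0.0015,0.02,0],0],
    [[-0.0015,0.02,0],0],
    [[-0.0015,0.02,0],0]
  ]
}}

```text
t: 4.9
eef_pos: [528.0, -49.2, 28.1]
tcp_rot: [3.142, -0.0, -0.108]
ft_force: [0.5, 1.1, 0.4]
opening: 0.002
grip_force: 0.4
```

>>> {"op": "arm_command", "data": {
  "rows": [
    [[-0.0015,0.02,0],0],
    [[-0.0015,0.02,0],0],
    [[-0.0015,0.02,0],0],
    [[-0.0015,0.02,0],0],
    [[0,0,0],0]
  ]
}}

```text
t: 5.4
eef_pos: [524.4, -69.1, 28.1]
tcp_rot: [3.141, 0.0, -0.109]
ft_force: [0.3, 0.2, -0.2]
opening: 0.004
grip_force: 0.0
```

```bash
python3 -c "
from h import *
print(where())
im,d=grab('top'); s=cv2.resize(im[140:250,290:440],None,fx=4,fy=4,interpolation=cv2.INTER_CUBIC); cv2.imwrite('pics/t2.png',s[:,:,::-1])"
```

```text
('t', 5.4, 'stand', array([ 4.4, 44.7]), 'z', np.float64(28.1), 'yaw', np.float64(-0.0012), 'F', array([ 0.3,  0.2, -0.2]), 'op', 0.0)
```

View pics/t2.png

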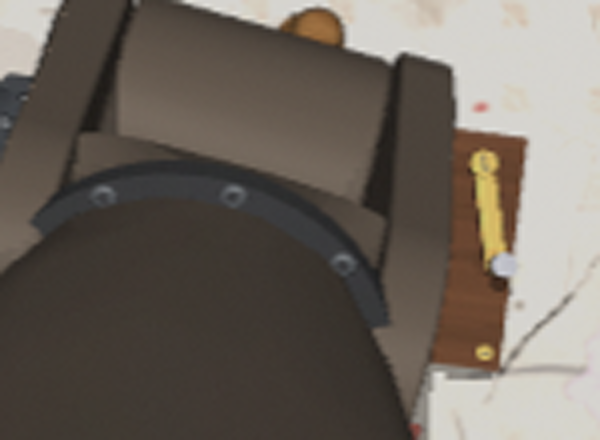

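The arm hides the lens from the top camera; the keeper (485,215) is untouched. I'll push a little further, then back off to check.

>>> {"op": "arm_command", "data": {
  "rows": [
    [[-0.001,0.02,0],0],
    [[-0.001,0.02,0],0],
    [[-0.001,0.02,0],0],
    [[-0.001,0.02,0],0],
    [[0,0,0],0]
  ]
}}

```text
t: 5.95
eef_pos: [521.2, -88.9, 28.1]
tcp_rot: [3.141, -0.0, -0.109]
ft_force: [1.0, 0.6, 0.2]
opening: 0.002
grip_force: 0.0
```

>>> {"op": "arm_command", "data": {
  "rows": [
    [[0,-0.05,0],0],
    [[0,-0.1,-0.1],0],
    [[0,-0.15,-0.12],0],
    [[0,-0.15,-0.12],0],
    [[0,-0.15,-0.12],0]
  ]
}}

```text
t: 6.45
eef_pos: [537.1, 63.3, 144.4]
tcp_rot: [3.142, 0.0, -0.108]
ft_force: [-0.0, -0.4, 0.2]
opening: 0.005
grip_force: 0.0
```

>>> {"op": "arm_command", "data": {
  "rows": [
    [[0,-0.18,0],0],
    [[0,-0.18,0],0],
    [[0,-0.18,0],0],
    [[0,0,0],0],
    [[0,0,0],0]
  ]
}}

```text
t: 6.95
eef_pos: [551.3, 196.7, 142.8]
tcp_rot: [3.141, 0.0, -0.105]
ft_force: [-0.3, 0.1, -0.0]
opening: 0.003
grip_force: 0.0
```

```bash
cat >> h.py <<'E'
def lens(name,z=34):
    im,d=grab('top'); s=cv2.resize(im[140:250,290:440],None,fx=5,fy=5,interpolation=cv2.INTER_CUBIC); cv2.imwrite(f'pics/{name}.png',s[:,:,::-1])
    h=cv2.HoughCircles(cv2.cvtColor(s,cv2.COLOR_RGB2GRAY),cv2.HOUGH_GRADIENT,1,60,param1=80,param2=18,minRadius=55,maxRadius=80)
    for x in ([] if h is None else h[0][:4]): print(x,((on_z('top',[x[:2]/5+[290-.4,140-.4]],z)[0][:2]-c)@R).round(1))
E
python3 -c "
from h import *
print(where());lens('t3')"
```

```text
('t', 6.95, 'stand', array([  2.6, 311.8]), 'z', np.float64(142.8), 'yaw', np.float64(0.0021), 'F', array([-0.3,  0.1, -0. ]), 'op', 0.0)
[383.5 270.5  56. ] [ 4.  -6.2]
```

View pics/t3.png

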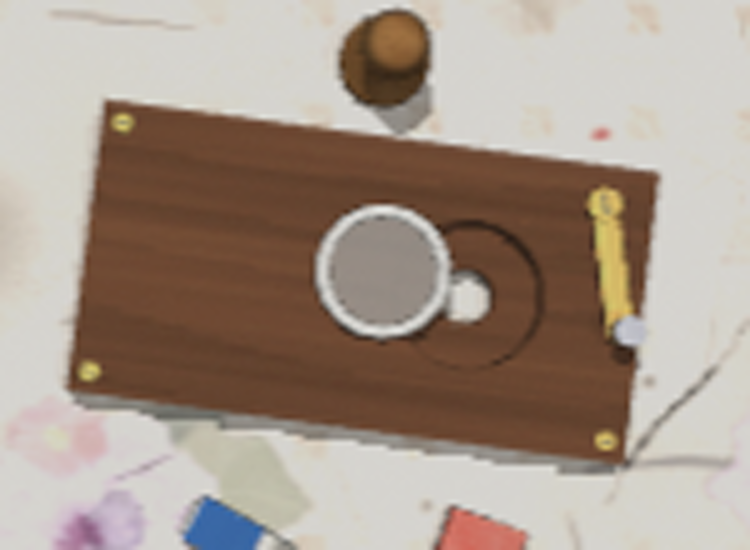

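Now the lens is at crop (382,272), about stand (4,-6), half over the recess at (470,297). The effective fingertip half-thickness is about 6 mm. I'll turn the face 6.7° so that the push points straight at the recess.

>>> {"op": "arm_command", "data": {
  "rows": [
    [[0,0.18,0],0.037],
    [[-0.02,0.18,0],0],
    [[-0.02,0.18,0],0],
    [[-0.02,0.18,0],0],
    [[-0.02,0.18,0.1],0]
  ]
}}

```text
t: 7.5
eef_pos: [488.2, -21.9, 120.8]
tcp_rot: [-3.142, -0.005, -0.226]
ft_force: [1.5, -0.1, -0.9]
opening: 0.007
grip_force: 0.0
```

```bash
python3 -c "
from h import *
print(rel(9,45,28),where())"
```

```text
(array([0.2015043 , 0.1481039 , 0.37124881]), np.float64(-0.037676465015460216)) ('t', 7.5, 'stand', array([-36.7,  87.7]), 'z', np.float64(120.8), 'yaw', np.float64(-0.1184), 'F', array([ 1.5, -0.1, -0.9]), 'op', 0.01)
```

>>> {"op": "arm_command", "data": {
  "rows": [
    [[0.1,0.07,0],0],
    [[0.1,0.07,0],0],
    [[0,0,0.1],0],
    [[0,0,0.1],0],
    [[0,0,0],0]
  ]
}}

```text
t: 8.0
eef_pos: [527.2, -65.3, 66.8]
tcp_rot: [3.142, 0.005, -0.227]
ft_force: [-0.6, -0.4, -0.2]
opening: 0.003
grip_force: 0.0
```

```bash
python3 -c "
from h import *
print(rel(9,43,28),where())"
```

```text
(array([0.01132028, 0.02161146, 0.15500009]), np.float64(-0.037903016550257365)) ('t', 8.0, 'stand', array([ 6.8, 48.7]), 'z', np.float64(66.8), 'yaw', np.float64(-0.1191), 'F', array([-0.6, -0.4, -0.2]), 'op', 0.0)
```

>>> {"op": "arm_command", "data": {
  "rows": [
    [[0.011,0,0.07],0],
    [[0,0,0.06],0],
    [[0,0,0.025],0],
    [[0,0.02,0],0],
    [[0,0.02,0],0]
  ]
}}

```text
t: 8.5
eef_pos: [529.7, -75.4, 31.1]
tcp_rot: [3.141, -0.001, -0.224]
ft_force: [-0.3, -0.5, -0.5]
opening: -0.001
grip_force: 0.0
```

```bash
python3 -c "
from h import *
print(rel(0.5,-9,28),where())"
```

```text
(array([-0.0169222 ,  0.19517406,  0.01239187]), np.float64(-0.03715517276688346)) ('t', 8.5, 'stand', array([10.4, 39. ]), 'z', np.float64(31.1), 'yaw', np.float64(-0.1167), 'F', array([-0.3, -0.5, -0.5]), 'op', -0.0)
```

>>> {"op": "arm_command", "data": {
  "rows": [
    [[-0.003,0.016,0.008],0],
    [[-0.003,0.016,0],0],
    [[-0.003,0.016,0],0],
    [[-0.003,0.016,0],0],
    [[-0.003,0.016,0],0]
  ]
}}

```text
t: 9.0
eef_pos: [521.4, -93.8, 28.3]
tcp_rot: [3.142, -0.0, -0.224]
ft_force: [0.5, 0.7, 1.4]
opening: 0.007
grip_force: 0.4
```

>>> {"op": "arm_command", "data": {
  "rows": [
    [[0,0.014,0],0],
    [[0,0.014,0],0],
    [[0,0.014,0],0],
    [[0,0.012,0],0],
    [[0,0.012,0],0]
  ]
}}

```text
t: 9.5
eef_pos: [517.7, -109.8, 28.2]
tcp_rot: [3.142, -0.0, -0.224]
ft_force: [0.7, 0.6, 1.1]
opening: 0.003
grip_force: 0.3
```

>>> {"op": "arm_command", "data": {
  "rows": [
    [[0,0.01,0],0],
    [[0,0.01,0],0],
    [[0,0.008,0],0],
    [[0,0,0],0],
    [[0,0,0],0]
  ]
}}

```text
t: 10.0
eef_pos: [516.2, -116.5, 28.2]
tcp_rot: [3.141, 0.0, -0.224]
ft_force: [-0.4, 0.7, -0.3]
opening: 0.009
grip_force: 0.0
```

```bash
python3 -c "
from h import *
print(rel(0.5,-9,28),where())"
```

```text
(array([-0.00077026,  0.02285128,  0.00071462]), np.float64(-0.0372239110403419)) ('t', 10.0, 'stand', array([ 1.4, -3.3]), 'z', np.float64(28.2), 'yaw', np.float64(-0.1169), 'F', array([-0.4,  0.7, -0.3]), 'op', 0.01)
```

>>> {"op": "arm_command", "data": {
  "rows": [
    [[0,0.006,0],0],
    [[0,0.006,0],0],
    [[0,0.006,0],0],
    [[0,0.006,0],0],
    [[0,0,0],0]
  ]
}}

```text
t: 10.5
eef_pos: [514.9, -122.5, 28.2]
tcp_rot: [3.141, -0.0, -0.225]
ft_force: [-2.0, 0.4, -0.6]
opening: 0.001
grip_force: 0.0
```

```bash
python3 -c "
from h import *
print(where())"
```

```text
('t', 10.5, 'stand', array([ 0.7, -9.5]), 'z', np.float64(28.2), 'yaw', np.float64(-0.117), 'F', array([-2. ,  0.4, -0.6]), 'op', 0.0)
```

>>> {"op": "arm_command", "data": {
  "rows": [
    [[0,-0.05,0],0],
    [[0,-0.02,-0.15],0],
    [[0,0,-0.18],0],
    [[0,0.05,-0.14],0],
    [[0,0.18,0],-0.0372]
  ]
}}

```text
t: 11.0
eef_pos: [508.3, -159.5, 150.2]
tcp_rot: [3.14, -0.007, -0.103]
ft_force: [0.0, 0.3, -0.3]
opening: 0.004
grip_force: 0.0
```

>>> {"op": "arm_command", "data": {
  "rows": [
    [[0,0.18,0],0],
    [[0,0.18,0],0],
    [[0,0.18,0],0],
    [[0,0.18,0],0],
    [[0,0.18,0],0]
  ]
}}

```text
t: 11.5
eef_pos: [481.9, -386.0, 145.8]
tcp_rot: [-3.142, -0.0, -0.107]
ft_force: [0.5, -0.0, 0.8]
opening: 0.006
grip_force: 0.0
```

>>> {"op": "arm_command", "data": {
  "rows": [
    [[0,0.18,0],0],
    [[0,0.1,0],0],
    [[0,0,0],0],
    [[0,0,0],0],
    [[0,0,0],0]
  ]
}}

```text
t: 12.0
eef_pos: [474.8, -453.0, 145.7]
tcp_rot: [-3.141, 0.0, -0.106]
ft_force: [0.4, 0.0, 0.0]
opening: 0.003
grip_force: 0.0
```

```bash
python3 -c "
from h import *
print(where());lens('t4',24)
_,d=grab('top')
for r in (0,7,12,16,20,22):
  q=[w(r*np.cos(a),-40+r*np.sin(a)) for a in np.arange(0,6.28,.78)]
  uv=proj('top',np.c_[q,np.full(len(q),24)]).round().astype(int)
  print(r,at_depth('top',uv,d[uv[:,1],uv[:,0]])[:,2].round(1))"
```

```text
('t', 12.0, 'stand', array([  -3.6, -342.4]), 'z', np.float64(145.7), 'yaw', np.float64(0.0011), 'F', array([0.4, 0. , 0. ]), 'op', 0.0)
[464.5 295.5  56.1] [ -0.8 -38.1]
0 [20.9 20.9 20.9 20.9 20.9 20.9 20.9 20.9 20.9]
7 [22.7 21.3 25.3 20.3 23.6 21.8 22.  21.3 22.7]
12 [20.4 22.7 21.1 23.4 23.2 19.7 21.6 22.8 24.5]
16 [22.3 17.8 22.4 20.9 20.5 20.8 19.6 20.1 22.3]
20 [23.9 19.1 21.1 19.5 20.2 24.4 23.  23.4 23.9]
22 [23.2 22.2 22.6 22.4 25.6 22.9 23.6 23.6 23.2]
```

View pics/t4.png

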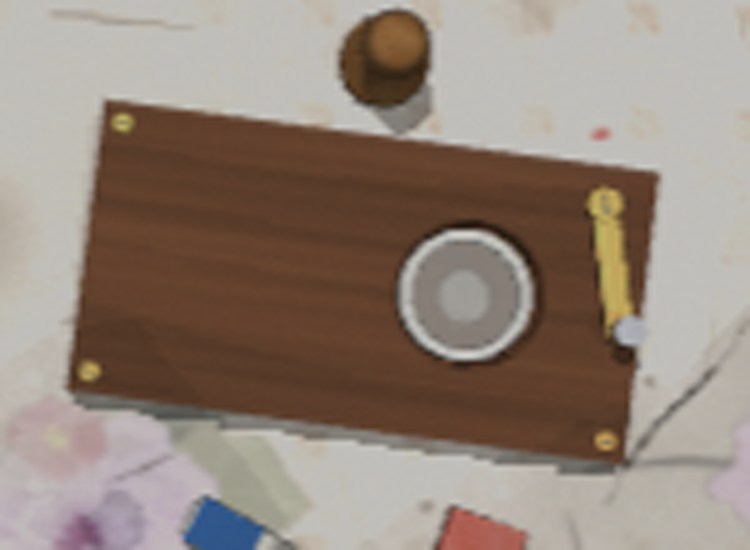

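The lens lies seated in the recess, with its centre at (465,296), concentric with the hole and level by depth. The keeper is still open (605,205)–(628,330) and the bystanders are unmoved. Next is the keeper, approached from the -y side of the pin.

>>> {"op": "arm_command", "data": {
  "rows": [
    [[0,-0.15,0],0],
    [[0,-0.16,0],0],
    [[0,-0.16,0.05],0],
    [[0,-0.15,0.1],0],
    [[0,-0.1,0.1],0]
  ]
}}

```text
t: 12.6
eef_pos: [493.9, -272.6, 83.4]
tcp_rot: [3.141, -0.001, -0.106]
ft_force: [0.3, -1.3, 0.9]
opening: 0.004
grip_force: 0.0
```

```bash
python3 -c "
from h import *
print(rel(-6,-126,36),where())"
```

```text
(array([-0.00764247, -0.13979106,  0.18967991]), np.float64(0.0006364455469971405)) ('t', 12.6, 'stand', array([  -4. , -160.9]), 'z', np.float64(83.4), 'yaw', np.float64(0.002), 'F', array([ 0.3, -1.3,  0.9]), 'op', 0.0)
```

>>> {"op": "arm_command", "data": {
  "rows": [
    [[-0.007,-0.04,0.09],0],
    [[0,-0.03,0.08],0],
    [[0,-0.03,0.02],0],
    [[0,-0.02,0],0],
    [[0,0,0],0]
  ]
}}

```text
t: 13.1
eef_pos: [495.6, -245.1, 36.6]
tcp_rot: [3.141, -0.001, -0.107]
ft_force: [0.0, -0.3, 0.4]
opening: 0.006
grip_force: 0.0
```

```bash
python3 -c "
from h import *
print(rel(-7,-107,36),where())"
```

```text
(array([-0.00672778, -0.10582295,  0.00254987]), np.float64(0.0002732997057277571)) ('t', 13.1, 'stand', array([  -5.3, -133.5]), 'z', np.float64(36.6), 'yaw', np.float64(0.0009), 'F', array([ 0. , -0.3,  0.4]), 'op', 0.01)
```

>>> {"op": "arm_command", "data": {
  "rows": [
    [[-0.004,-0.02,0],0],
    [[-0.004,-0.02,0],0],
    [[0,-0.02,0],0],
    [[0,-0.02,0],0],
    [[0,-0.02,0],0]
  ]
}}

```text
t: 13.6
eef_pos: [495.9, -220.2, 35.8]
tcp_rot: [3.141, -0.0, -0.108]
ft_force: [-0.2, 0.3, -0.3]
opening: 0.004
grip_force: 0.0
```

>>> {"op": "arm_command", "data": {
  "rows": [
    [[0,-0.02,0],0],
    [[0,-0.02,0],0],
    [[0.003,-0.02,0],0],
    [[0.004,-0.02,0],0],
    [[0.005,-0.016,0],0]
  ]
}}

```text
t: 14.1
eef_pos: [501.6, -196.5, 35.7]
tcp_rot: [3.141, -0.0, -0.107]
ft_force: [-1.1, -0.5, 0.1]
opening: 0.005
grip_force: 0.4
```

>>> {"op": "arm_command", "data": {
  "rows": [
    [[0.008,-0.014,0],0],
    [[0.01,-0.014,0],0],
    [[0.01,-0.012,0],0],
    [[0.01,-0.012,0],0],
    [[0,0,0],0]
  ]
}}

```text
t: 14.6
eef_pos: [512.6, -184.8, 35.7]
tcp_rot: [3.141, -0.0, -0.107]
ft_force: [0.6, -0.4, 0.2]
opening: 0.001
grip_force: 0.0
```

```bash
python3 -c "
from h import *
print(where())"
```

```text
('t', 14.6, 'stand', array([  5.2, -71.6]), 'z', np.float64(35.7), 'yaw', np.float64(0.0004), 'F', array([ 0.6, -0.4,  0.2]), 'op', 0.0)
```

Keep going in small steps until the force rises at the stop.

>>> {"op": "arm_command", "data": {
  "rows": [
    [[0.002,-0.01,0],0],
    [[0.002,-0.01,0],0],
    [[0.002,-0.008,0],0],
    [[0,0,0],0],
    [[0,0,0],0]
  ]
}}

```text
t: 15.1
eef_pos: [514.4, -178.2, 35.7]
tcp_rot: [-3.142, 0.0, -0.107]
ft_force: [0.4, 0.2, 0.4]
opening: 0.003
grip_force: 0.2
```

>>> {"op": "arm_command", "data": {
  "rows": [
    [[0,-0.006,0],0],
    [[0,-0.006,0],0],
    [[0,0,0],0],
    [[0,0,0],0],
    [[0,0,0],0]
  ]
}}

```text
t: 15.6
eef_pos: [514.7, -175.2, 35.7]
tcp_rot: [-3.142, 0.0, -0.107]
ft_force: [0.6, -1.2, -0.2]
opening: 0.007
grip_force: 0.6
```

```bash
python3 -c "
from h import *
print(where())"
```

```text
('t', 15.6, 'stand', array([  6.2, -61.9]), 'z', np.float64(35.7), 'yaw', np.float64(0.0001), 'F', array([ 0.6, -1.2, -0.2]), 'op', 0.01)
```

>>> {"op": "arm_command", "data": {
  "rows": [
    [[0,-0.004,0],0],
    [[0,-0.004,0],0],
    [[0,-0.004,0],0],
    [[0,0,0],0],
    [[0,0,0],0]
  ]
}}

```text
t: 16.1
eef_pos: [515.3, -173.3, 35.8]
tcp_rot: [3.14, -0.001, -0.107]
ft_force: [0.1, -10.1, -1.6]
opening: 0.005
grip_force: 5.0
```

The force has risen to 10 N, so the keeper is at its stop. I'll back away and look.

>>> {"op": "arm_command", "data": {
  "rows": [
    [[0,0.03,0],0],
    [[0,0.08,-0.06],0],
    [[0,0.12,-0.12],0],
    [[0,0.15,-0.12],0],
    [[0,0.18,-0.05],0]
  ]
}}

```text
t: 16.6
eef_pos: [500.3, -312.4, 125.8]
tcp_rot: [3.141, -0.002, -0.106]
ft_force: [1.2, -0.4, -0.1]
opening: 0.007
grip_force: 0.0
```

>>> {"op": "arm_command", "data": {
  "rows": [
    [[0,0.18,0],0],
    [[0,0.18,0],0],
    [[0,0.15,0],0],
    [[0,0,0],0],
    [[0,0,0],0]
  ]
}}

```text
t: 17.1
eef_pos: [485.6, -438.4, 122.5]
tcp_rot: [-3.14, 0.001, -0.109]
ft_force: [-0.2, -0.2, -1.4]
opening: 0.005
grip_force: 0.0
```

```bash
python3 -c "
from h import *
print(where());lens('t5',24)
print(proj('top',[*w(8.1,-49.1),49.5])*5-[290*5-2,140*5-2])
for cam in ('top','side'): print([(((np.array(x['position'][:2])-c)@R).round(1),x['confidence']) for x in models.mark_of(cam,'keeper_pin')])
"
```

```text
('t', 17.1, 'stand', array([   5.5, -326.7]), 'z', np.float64(122.5), 'yaw', np.float64(-0.0014), 'F', array([-0.2, -0.2, -1.4]), 'op', 0.01)
[464.5 294.5  56.3] [ -0.4 -38.1]
[[506.2885546  272.47706588]]
[(array([  3.6, -50.6]), 0.6)]
[]
```

View pics/t5.png

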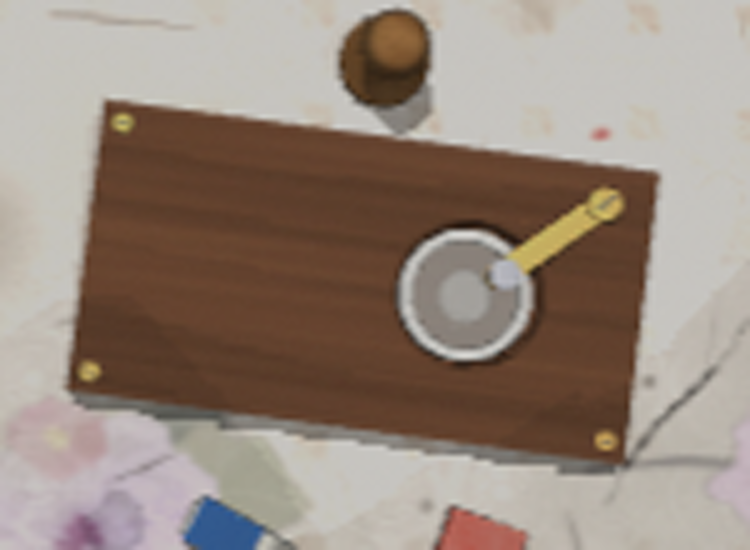

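The keeper now points from the pivot (605,203) to the recess centre. The pin head is at (508,273) against a predicted (506,272), and the lens is still seated at (465,295). I'm handing in.

```bash
python3 -c "
from cell import env
print(env.job_done())"
```

```text
the job is handed in; nothing more can be done
None
```

The lens lies flat and flush in the recess, the keeper is closed at its stop over it, nothing else was moved, and the job was handed in at about 17 s.

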